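# Set the valves of a vacuum filtration manifold

### The arm

A 7-joint arm with a two-finger parallel gripper is mounted at the origin on a cart in front of the work surface, level with it; the furniture and walls round the work are solid. World frame = base frame: x ahead of the robot, y to its left, z up, the work surface at z = 0. Lengths are in m, angles in rad, forces in N, time in s.
With the tool pointing down it reaches from about 0.4 to 0.9 m from the base axis. Payload 5.6 kg.
Tool frame: the origin (TCP) lies midway between the tips of the shut fingers; the grasp point (between the pads) lies 19 mm behind it; y points along the fingers, z is the direction in which the jaws open and shut, and the axes are right-handed (so a half turn about y gives the same grasp; the last joint's range is limited). The gripper opens to 92 mm and grips with 3 to 60 N. Pads are 20 mm wide; open, the fingers measure 128 mm over their backs; the gripper's body (75 mm by 189 mm) begins 69 mm behind the grasp point.
Start: joints at [-1.379, 0.468, -0.012, 1.603, 0.006, 1.071, -0.056], TCP at [0.151, 0.632, 0.215] pointing down, gripper open.
Joint ranges: [-2.53, 2.53], [-0.31, 2.02], [-1.57, 1.55], [0.28, 2.44], [-1.29, 4.43], [0.15, 1.84], [-2.92, 2.92]. Speed limits (rad/s): [2.57, 2.57, 3.14, 3.14, 3.14, 3.14, 3.14].

### API

Orientations are given as a 3x3 rotation matrix whose columns are the frame's x, y, z axes.
In Python, from station import env, effector, solver, viewer, workorder, search_frame, tip_of gives the robot as it stands. Calls block until the motion is done:
- env.reach(position, orientation): joint-space move of the TCP to a pose.
- env.movel(position, frame=None, rate=0.15): straight line of the TCP; frame=None keeps the orientation; rate is the mean speed in m/s.
- env.goto_joints(angles): joint-space move.
- effector.release() and effector.grasp(squeeze=None): open the fingers fully, or close them until they stop; squeeze is the grip in N (None keeps the last).
- env.pause(seconds).
- solver.inverse_kinematics(position, orientation): joint angles nearest the present ones, or None.
- env.sense(): the state.
- viewer.read_camera(name): name is "side" or "top"; returns (picture, depth): 480x640x3 uint8, red, green, blue; 480x640 float32, m along the optical axis (not along the pixel's ray), 0 where there is no reading.
- viewer.camera_info(name): a dict with "intrinsics" (3x3 intrinsics, pixels), "eye" and "rotation" of the camera in the world. Camera axes: x right, y up, looking along -z (the intrinsics and any distortion apply to the point x, -y, -z); pixel columns grow to the right and rows downward; lengths in m; the calibration is good to about 2 mm. A picture is of the moment at which its call begins. camera_info takes no time and is no camera call.
A pose or a line that the arm cannot do raises env.PlanningError and nothing moves.
- workorder.finish_job(): hands the job in, once; it reports no verdict.
Trained networks look in the newest picture that a camera, given by its name, has taken for a name from the list of things; names that differ only in an ending like _2 or _b are one class to them, and where a whole thing is asked for, a point or a joint stands for the part that bears it (a point fixed in the world has none). Each returns a list of dicts, best first, with "score" (0 to 1); they miss things now and then, are a little off and sometimes report something else, mostly with a low value. They report only what shows in the picture. A call takes as long as a camera call. They do not tell look-alikes from the thing itself.
- search_frame(camera, name): "at" ([x, y, z] in m, in world coordinates, good to about 4 mm: the middle of the surface that is visible of it).
- tip_of(camera, name): "at" ([x, y, z] in m, in world coordinates, good to about 4 mm: a listed point, or the origin of a listed thing).
The state is a dict: "t": time; "joint_positions": joint angles; "joint_velocities": joint speeds; "tau": joint torques, N m; "ee_pos": TCP position; "tcp_rot": TCP orientation; "wrist_force": force on the tool from outside, world axes, zero at the start; "moment": the same for the moment, N m; "gripper_width": finger opening in m.
Only numpy, scipy, OpenCV 4.12 (cv2) and the standard library are available. Lean on these libraries where they do the work, as an engineer would, in place of code of your own. Each camera call takes 0.05 s, during which the arm holds its last target.

### The job

We are about to filter through the amber funnel on the vacuum manifold. With shut fingertips, push the valve lever of the place that carries the funnel right round to its open stop, in line with its branch pipe and pointing to the front, and see that the levers of the two bare places are fully shut, crosswise to their pipes, so that no vacuum leaks there. Only push the levers, never take one between the fingers; leave the funnel seated on its filter head and do not disturb the other things on the bench.

Things in the scene. Friction and masses are not known exactly. Their poses are not given: they have to be found in the camera images.
- manifold: Stainless vacuum manifold fixed to the bench. Origin on the bench below the middle valve's stem; -x is its front, facing the robot (turned by up to 9 degrees). Places a, b, c stand at y = -120, 0, +120 mm, in varying order. At each a 16 mm branch pipe runs straight back (+x) through a quarter-turn valve (stem at x = 0) to a round 54 mm filter head at x = +95 mm.
- header_mid (a point): Middle of the axis of the header pipe (32 mm thick, 350 mm long, along y), 55 mm above the bench, 45 mm in front of the stems. At its right (-y) end a 42 mm gauge, top 76 mm above the bench.
- trap_top (a point): Top of the trap bottle at the manifold's left, 72 mm wide, fixed to it; the black hose from the header's left end arches over it up to 150 mm above the bench.
- stem_a (a point): Point on the upright stem axis of the valve of place a (the place whose filter head carries the amber funnel), at the middle height of its lever, 91 mm above the bench. Axes as the manifold's: x back along the branch pipe, y left along the header. The nut on the stem reaches 11 mm above this point.
- tip_a (a point): Free end of the lever of place a: the middle of the end face, 75 mm from the stem axis. The lever turns level about the stem; its outer part (22 to 75 mm from the stem) is a blue sleeve 14 mm wide and 12 mm high with upright sides, its inner part a flat 4 mm steel strip. This point's y axis runs along the lever, outward.
- lever_a (a joint): Angle of the lever of place a, rad, from 0 (fully shut: lever crosswise to its branch pipe, pointing along the manifold's +y) to 1.571 (fully open: lever in line with its branch pipe, pointing to the manifold's front, -x); grows anticlockwise seen from above, firm stops at both ends. Stiff: about 4 N at 55 mm from the stem turns it, and it stays where it is left.
- stem_b (a point): Point on the upright stem axis of the valve of place b (a place whose filter head is bare), at the middle height of its lever, 91 mm above the bench. Axes as the manifold's: x back along the branch pipe, y left along the header. The nut on the stem reaches 11 mm above this point.
- tip_b (a point): Free end of the lever of place b: the middle of the end face, 75 mm from the stem axis. The lever turns level about the stem; its outer part (22 to 75 mm from the stem) is a blue sleeve 14 mm wide and 12 mm high with upright sides, its inner part a flat 4 mm steel strip. This point's y axis runs along the lever, outward.
- lever_b (a joint): Angle of the lever of place b, rad, from 0 (fully shut: lever crosswise to its branch pipe, pointing along the manifold's +y) to 1.571 (fully open: lever in line with its branch pipe, pointing to the manifold's front, -x); grows anticlockwise seen from above, firm stops at both ends. Stiff: about 4 N at 55 mm from the stem turns it, and it stays where it is left.
- stem_c (a point): Point on the upright stem axis of the valve of place c (the other place whose filter head is bare), at the middle height of its lever, 91 mm above the bench. Axes as the manifold's: x back along the branch pipe, y left along the header. The nut on the stem reaches 11 mm above this point.
- tip_c (a point): Free end of the lever of place c: the middle of the end face, 75 mm from the stem axis. The lever turns level about the stem; its outer part (22 to 75 mm from the stem) is a blue sleeve 14 mm wide and 12 mm high with upright sides, its inner part a flat 4 mm steel strip. This point's y axis runs along the lever, outward.
- lever_c (a joint): Angle of the lever of place c, rad, from 0 (fully shut: lever crosswise to its branch pipe, pointing along the manifold's +y) to 1.571 (fully open: lever in line with its branch pipe, pointing to the manifold's front, -x); grows anticlockwise seen from above, firm stops at both ends. Stiff: about 4 N at 55 mm from the stem turns it, and it stays where it is left.
- head_a (a point): Centre of the flat top of the filter head of place a, 86 mm above the bench; the funnel stands here.
- funnel_mid (a point): Centre (half-way up) of the open amber filter funnel with white rims, 63 mm wide, 75 mm high, 120 g, that stands loose on the filter head of place a, 95 mm behind that place's stem. Its rim is 161 mm above the bench.
- yellow_cup_mid (a point): Centre of a loose specimen cup with yellow lid, 58 mm wide, 59 mm high, on the bench; bystander.
- red_cup_mid (a point): Centre of a loose specimen cup with red lid, 58 mm wide, 59 mm high, on the bench; bystander.
- vial_mid (a point): Centre of a loose small vial with green cap, 25 mm wide, 49 mm high, on the bench; bystander.
- loose_tube_mid (a point): Middle of a loose blood tube with purple cap lying on the bench, 16 mm thick, 90 mm long; bystander.
- blue_pen_mid (a point): Middle of a loose blue pen lying on the bench, 11 mm thick, 142 mm long; bystander.
Mind the look-alikes: they are no part of the job. Leave any green or turquoise look-alike of the part that bears funnel_mid alone.

How it is judged:
By the outcome, as a careful person would: the job done as asked, in the order asked, and still so for the second after the job is handed in, with the robot touching nothing.
It also fails if it takes over 51 s, if anything falls off the work surface, if the arm or the gripper's body presses on something with over 40 N, if the wrist force passes 120 N, or if a joint passes its speed limit or range.

## Working session

There is one attempt and no reset: what is moved stays moved. The work goes in short steps, each a Python script; the robot and the scene stay as the last script left them, time stands still between calls to the robot, and variables do not carry over. Pictures are saved under pics/ and viewed, and the job is handed in when it is done.

```bash
mkdir -p pics; ls
python3 - <<'E'
from station import env, viewer, search_frame, tip_of
import cv2
for c in ("top","side"):
    p,d=viewer.read_camera(c); cv2.imwrite(f"pics/{c}0.png",p[:,:,::-1])
    i=viewer.camera_info(c); print(c,i)
    import numpy as np; np.savez(f"{c}0.npz",p=p,d=d)
for c in ("top","side"):
  for n in ("stem_a","tip_a","funnel_mid","header_mid","manifold","head_a","trap_top"):
    print(c,n,[(round(r["score"],2),[round(float(x),3) for x in r["at"]]) for r in tip_of(c,n)])
print(env.sense()["t"])
E
```

```text
pics
top {'intrinsics': array([[473.56970674,   0.        , 313.72599475],
       [  0.        , 473.56970674, 237.74926993],
       [  0.        ,   0.        ,   1.        ]]), 'eye': array([0.3853645 , 0.0349903 , 1.02957893]), 'rotation': array([[ 0.02271895,  0.98979573, -0.14067074],
       [-0.99952238,  0.01953955, -0.023942  ],
       [-0.02094905,  0.14114749,  0.9897669 ]])}
side {'intrinsics': array([[574.47164587,   0.        , 321.88049867],
       [  0.        , 574.47164587, 253.90010616],
       [  0.        ,   0.        ,   1.        ]]), 'eye': array([-0.46673655, -0.33355593,  0.57083577]), 'rotation': array([[ 0.37038799,  0.36604775, -0.8537106 ],
       [-0.9288446 ,  0.13826297, -0.343702  ],
       [-0.00777478,  0.92026757,  0.39121242]])}
top stem_a [(0.76, [0.551, 0.163, 0.09]), (0.71, [0.375, -0.193, 0.023]), (0.63, [0.573, -0.075, 0.091]), (0.55, [0.556, 0.042, 0.087])]
top tip_a [(0.8, [0.5, 0.08, 0.088]), (0.57, [0.549, -0.002, 0.088]), (0.18, [0.373, 0.03, 0.006])]
top funnel_mid [(0.94, [0.666, -0.177, 0.037]), (0.76, [0.404, -0.107, 0.038]), (0.63, [0.542, -0.255, 0.039]), (0.58, [0.663, -0.072, 0.121])]
top header_mid [(0.9, [0.515, 0.038, 0.055])]
top manifold [(0.81, [0.555, 0.041, -0.0])]
top head_a []
top trap_top [(0.97, [0.628, 0.282, 0.114])]
side stem_a [(0.94, [0.558, 0.046, 0.089]), (0.58, [0.563, -0.075, 0.091]), (0.56, [0.553, 0.165, 0.091])]
side tip_a [(0.58, [0.496, 0.078, 0.092]), (0.54, [0.553, -0.006, 0.09])]
side funnel_mid [(0.96, [0.402, -0.108, 0.037]), (0.84, [0.662, -0.069, 0.124]), (0.74, [0.561, 0.046, -0.001]), (0.71, [0.665, -0.169, 0.044]), (0.62, [0.54, -0.252, 0.036])]
side header_mid [(0.67, [0.518, 0.046, 0.055])]
side manifold [(0.82, [0.56, 0.043, -0.001])]
side head_a [(0.72, [0.667, -0.071, 0.084]), (0.29, [0.552, 0.165, 0.088])]
side trap_top [(0.85, [0.631, 0.286, 0.111])]
0.8
```

View pics/top0.png

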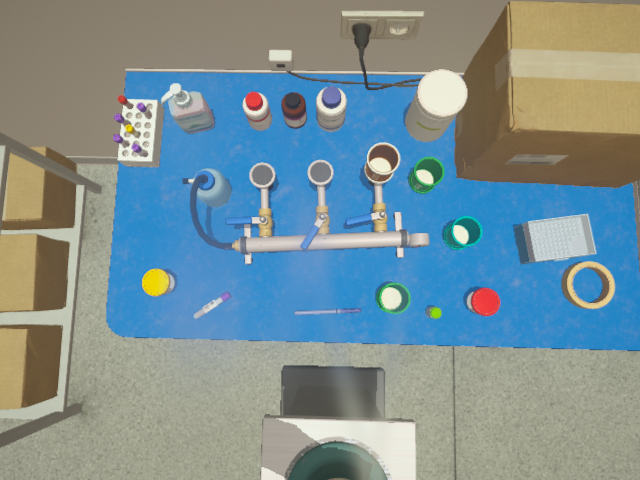

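View pics/side0.png

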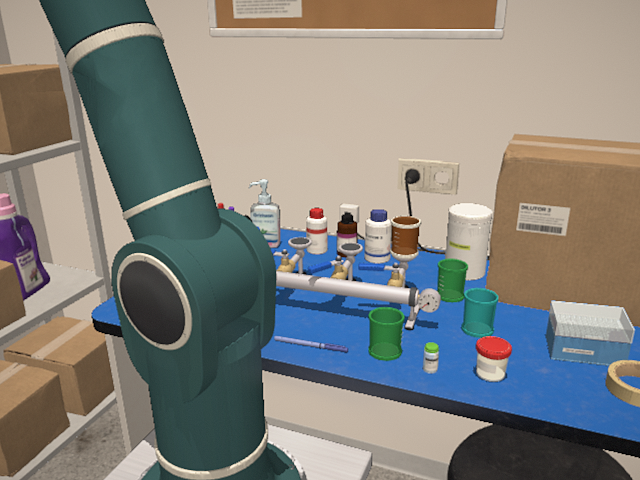

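```bash
cat > meas.py <<'E'
import numpy as np, cv2
from station import viewer
def world(c,p,d,mask):
    i=viewer.camera_info(c);K=i["intrinsics"];v,u=np.nonzero(mask&(d>0));z=d[v,u]
    P=np.c_[(u-K[0,2])/K[0,0]*z,-(v-K[1,2])/K[1,1]*z,-z]
    return P@i["rotation"].T+i["eye"],u,v
def planar(c,u,v,zw):
    i=viewer.camera_info(c);K=i["intrinsics"]
    r=np.c_[(u-K[0,2])/K[0,0],-(v-K[1,2])/K[1,1],-np.ones(len(u))]@i["rotation"].T
    return i["eye"]+r*((zw-i["eye"][2])/r[:,2])[:,None]
def levers(p,d,c="top",out=None):
    h=cv2.cvtColor(p,cv2.COLOR_RGB2HSV)
    W,u,v=world(c,p,d,np.ones(d.shape,bool))
    ok=(W[:,2]>.083)&(W[:,2]<.104)&(W[:,0]>.44)&(W[:,0]<.64)&(W[:,1]>-.17)&(W[:,1]<.26)
    hh=h[v,u]; ok&=(hh[:,0]>98)&(hh[:,0]<125)&(hh[:,1]>110)
    m=np.zeros(d.shape,np.uint8); m[v[ok],u[ok]]=1
    n,l,s,_=cv2.connectedComponentsWithStats(m)
    res=[]
    for k in range(1,n):
        if s[k,4]<40: continue
        vv,uu=np.nonzero(l==k); P=planar(c,uu.astype(float),vv.astype(float),.097)[:,:2]
        mu=P.mean(0); w,V=np.linalg.eigh(np.cov((P-mu).T)); a=V[:,1]
        t=(P-mu)@a
        res.append((mu,a,np.sqrt(w[0]*12),t.max()-t.min(),len(P)))
    return res,m
E
python3 - <<'E'
import numpy as np,cv2
from meas import *
z=np.load("top0.npz");r,m=levers(z["p"],z["d"])
for x in r: print(x)
p=z["p"][140:270,180:440,::-1].copy(); big=cv2.resize(p,None,fx=3,fy=3,interpolation=cv2.INTER_CUBIC)
cv2.imwrite("pics/crop0.png",big)
E
```

```text
(array([ 0.55715049, -0.02952313]), array([-0.23026299,  0.97312844]), np.float64(0.014836581213533939), np.float64(0.052429811786510835), 192)
(array([0.55021856, 0.2099058 ]), array([-0.05412639,  0.99853409]), np.float64(0.014916263189357931), np.float64(0.05038509193097078), 187)
(array([0.51993054, 0.06648642]), array([-0.87936345,  0.47615115]), np.float64(0.013402402166834432), np.float64(0.05038809363881704), 168)
```

View pics/crop0.png

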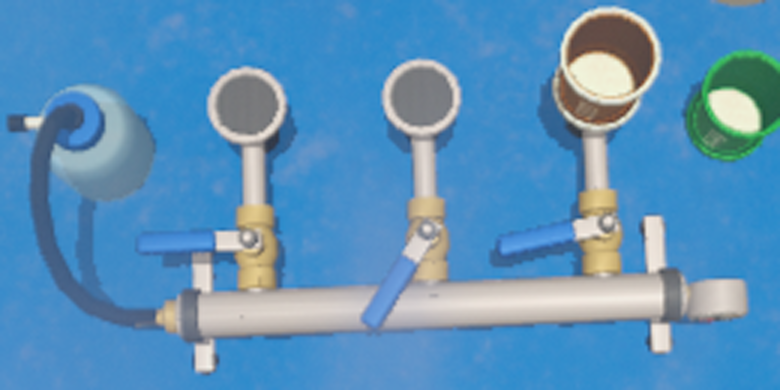

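The amber funnel stands on the right place (about 380,165 in the top picture), so that place is a. Its lever stands about 10° open. The middle lever, tip near (305,247), is about 58° open, and the left one looks shut. Manifold yaw is about 3.7°. I'll open a first.

```bash
cat > push.py <<'E'
import numpy as np
from station import env, effector, solver
PSI=np.radians(3.7)
ST={"a":(.568,-.0767),"b":(.5626,.0434),"c":(.5528,.1615)}
def R(phi):   # tool z along lever dir at world angle phi from +y
    z=np.array([-np.sin(phi),np.cos(phi),0]); y=np.array([0,0,-1.])
    return np.c_[np.cross(y,z),y,z]
def ut(phi): return np.array([-np.sin(phi),np.cos(phi)]),np.array([-np.cos(phi),-np.sin(phi)])
def pos(st,phi,off,z,r=.052):
    u,t=ut(phi); return np.r_[np.array(ST[st])+r*u+off*t,z]
def F(): return np.array(env.sense()["wrist_force"])
def show(tag):
    s=env.sense(); print(tag,"t",round(s["t"],2),np.round(s["ee_pos"],4),"F",np.round(s["wrist_force"],1),"q6",round(s["joint_positions"][6],2),flush=True)
E
python3 - <<'E'
from push import *
effector.grasp(5)
P=pos("a",np.radians(13.3),-.029,.0); R0=R(0.0)
best=None
for s in (0,np.pi):
    for ph in (0,45,94):
        q=solver.inverse_kinematics(np.r_[P[:2],.09],R(np.radians(ph)+s)); print(s,ph,None if q is None else np.round(q,2))
show("closed")
E
```

```text
0 0 [-0.37  0.54  0.45  1.88 -0.32  0.79  1.82]
0 45 [-0.2   0.52  0.22  1.87 -0.16  0.77  2.47]
0 94 [-0.88  1.    1.34  1.91 -1.07  1.2  -2.2 ]
3.141592653589793 0 [-0.62  0.64  0.82  1.9  -0.61  0.87 -1.07]
3.141592653589793 45 [-0.54  0.6   0.69  1.9  -0.5   0.83 -0.37]
3.141592653589793 94 [-0.48  0.57  0.6   1.89 -0.44  0.81  0.43]
closed t 2.14 [0.1513 0.6322 0.2146] F [ 0.4 -0.8  0.1] q6 -0.06
```

Run:
```python
from push import *
from station import viewer
import cv2
P=pos("a",np.radians(13.3),-.029,.0); R0=R(np.pi)
env.reach(np.r_[P[:2],.26],R0); show("above")
f0=F()
env.movel(np.r_[P[:2],.12],rate=.2); show("mid")
p,d=viewer.read_camera("top"); cv2.imwrite("pics/top1.png",p[:,:,::-1])
p,d=viewer.read_camera("side"); cv2.imwrite("pics/side1.png",cv2.resize(p[170:400,220:540,::-1],None,fx=2.5,fy=2.5))
```

```text
above t 4.9 [ 0.5843 -0.0182  0.2598] F [0.4 0.8 0.4] q6 -1.23
mid t 5.75 [ 0.5851 -0.0197  0.1209] F [ 0.1 -0.1  1.1] q6 -1.1
```

View pics/top1.png

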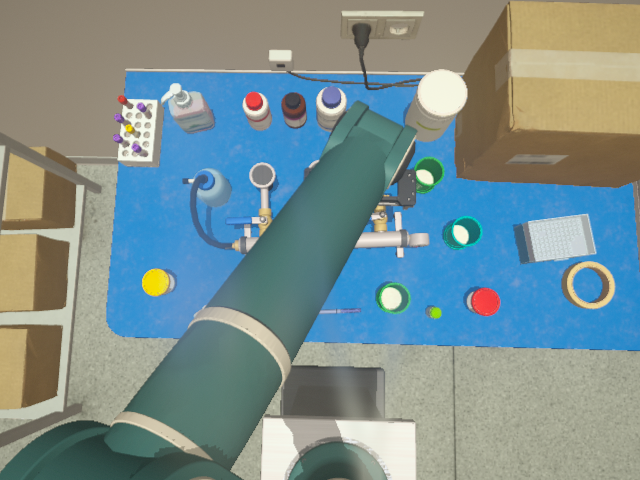

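View pics/side1.png

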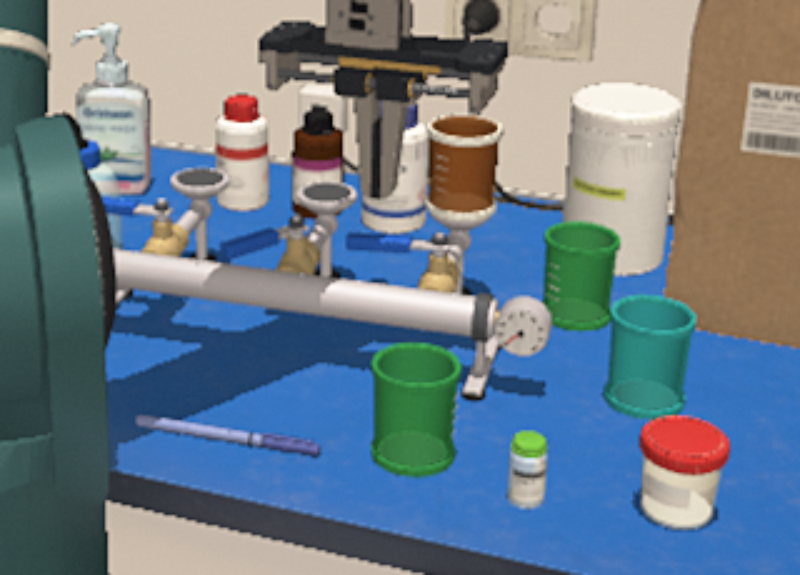

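Clear of the funnel sideways by about 10 mm. I'll descend and push lever a under force watch.

```bash
cat >> push.py <<'E'
def sweep(st,phi0,phi1,sgn,lag0,flip,z,step=5,fstop=16,extra=14):
    """sgn=+1 opens (finger on -t side), -1 shuts. angles deg world"""
    f0=F(); last=None
    angs=list(np.arange(phi0,phi1,sgn*step))+[phi1+sgn*k for k in np.arange(0,extra,1.0)]
    n=max(1,abs(phi1-phi0))
    for a in angs:
        s=min(1,abs(a-phi0)/n); phi=np.radians(a)
        ori=np.radians((a if sgn*(phi1-a)>0 else phi1)-lag0*(1-s))
        env.movel(pos(st,phi,-sgn*.017,z),R(ori+flip),rate=.08)
        f=F()-f0; u,t=ut(phi); ft=f[:2]@t*-sgn
        print(round(a,1),"ft",round(ft,1),"F",np.round(f,1),np.round(env.sense()["ee_pos"],4),flush=True)
        if np.linalg.norm(f)>35 or (ft>fstop and sgn*(a-phi1)>-8): break
        if ft>25: break
E
python3 - <<'E'
from push import *
P=pos("a",np.radians(13.3),-.029,.0)
env.movel(np.r_[P[:2],.084],rate=.1); show("down")
sweep("a",10,93.7,1,10,np.pi,.084)
show("end")
E
```

```text
down t 6.36 [ 0.5841 -0.0197  0.0836] F [-0.3 -1.7 -0.1] q6 -1.06
10.0 ft 1.3 F [1.  1.9 0.5] [ 0.5758 -0.0227  0.0845]
15.0 ft 3.1 F [ 2.9  1.2 -1. ] [ 0.5721 -0.022   0.0846]
20.0 ft 5.5 F [4.7 3.  0.5] [ 0.5675 -0.0218  0.0845]
25.0 ft 6.6 F [5.3 4.2 1.5] [ 0.5623 -0.0221  0.0844]
30.0 ft 5.8 F [4.3 4.2 2.4] [ 0.5572 -0.023   0.0843]
35.0 ft 5.4 F [3.3 4.7 3.4] [ 0.5523 -0.0242  0.0842]
40.0 ft 6.1 F [3.7 5.  4.1] [ 0.5476 -0.0258  0.084 ]
45.0 ft 5.4 F [3.  4.7 2.7] [ 0.5431 -0.0278  0.0839]
50.0 ft 4.3 F [2.3 3.7 2. ] [ 0.5388 -0.0303  0.0838]
55.0 ft 5.0 F [2.  4.8 0.9] [ 0.5348 -0.033   0.0837]
60.0 ft 4.3 F [1.7 4.  0.7] [ 0.531  -0.036   0.0837]
65.0 ft 4.1 F [ 1.7  3.7 -0. ] [ 0.5275 -0.0394  0.0837]
70.0 ft 3.3 F [0.9 3.1 0. ] [ 0.5244 -0.043   0.0837]
75.0 ft 4.4 F [-0.2  4.7 -0.1] [ 0.5216 -0.0468  0.0837]
80.0 ft 4.9 F [-0.5  5.  -0.2] [ 0.5192 -0.051   0.0837]
85.0 ft 4.3 F [-1.1  4.4 -0.7] [ 0.5171 -0.0553  0.0837]
90.0 ft 3.6 F [-1.6  3.6 -1.6] [ 0.5154 -0.0598  0.0837]
93.7 ft 5.2 F [-1.2  5.1 -1.4] [ 0.5146 -0.0631  0.0838]
94.7 ft 7.0 F [-1.6  6.8 -0.9] [ 0.5145 -0.0632  0.0838]
95.7 ft 9.8 F [-2.2  9.6 -1.8] [ 0.5145 -0.0633  0.0838]
96.7 ft 10.8 F [-0.4 10.8 -1.9] [ 0.5145 -0.0634  0.0838]
97.7 ft 12.1 F [-1.4 12.  -2.3] [ 0.5145 -0.0634  0.0839]
98.7 ft 14.0 F [ 0.  14.2 -2.5] [ 0.5145 -0.0635  0.0839]
99.7 ft 16.4 F [ 0.3 16.7 -1.5] [ 0.5144 -0.0636  0.0838]
end t 12.38 [ 0.5144 -0.0636  0.0838] F [-0.  15.  -1.6] q6 0.39
```

Lever a hit its stop: the position froze while the force rose to 16 N. Next is the middle lever.

Run:
```python
from push import *
from station import viewer
import cv2
p=np.array(env.sense()["ee_pos"])
env.movel(p+[0,.012,0],rate=.1); env.movel(p+[0,.012,.046],rate=.15)
Q=pos("b",np.radians(74),.017,.0)
env.movel(np.r_[Q[:2],.13],R(np.radians(61.5)+np.pi),rate=.15); show("above b")
env.movel(np.r_[Q[:2],.084],rate=.1); show("down")
sweep("b",72,3.7,-1,-(61.5-72),np.pi,.084)
show("end")
p=np.array(env.sense()["ee_pos"])
env.movel(p+[-.012,0,0],rate=.1); env.movel(p+[-.012,0,.116],rate=.2)
show("up")
```

```text
above b t 13.93 [0.5075 0.0407 0.1293] F [ 0.5 -0.   1. ] q6 -0.38
down t 14.54 [0.5081 0.0409 0.0841] F [-0.7  0.6  0.1] q6 -0.33
72.0 ft 0.4 F [ 1.4 -0.8 -0.9] [0.5083 0.0436 0.0846]
67.0 ft -0.2 F [ 1.9 -0.6 -0.3] [0.5082 0.0484 0.0842]
62.0 ft 0.3 F [ 0.4 -0.6 -0.2] [0.5087 0.0528 0.084 ]
57.0 ft 2.2 F [ 0.3 -2.8  0.1] [0.5097 0.0569 0.084 ]
52.0 ft 1.9 F [ 0.7 -2.9 -0.6] [0.5112 0.0616 0.084 ]
47.0 ft 1.8 F [ 0.2 -2.7  0. ] [0.5129 0.0663 0.0839]
42.0 ft 2.0 F [-0.4 -2.6 -0.7] [0.5151 0.0707 0.0839]
37.0 ft 2.1 F [-0.3 -3.1  0.1] [0.5176 0.0747 0.0839]
32.0 ft 1.7 F [-0.5 -2.4 -1.6] [0.5205 0.0786 0.0839]
27.0 ft 1.5 F [-0.8 -1.8 -0.8] [0.5237 0.0821 0.0839]
22.0 ft 1.2 F [-0.4 -2.  -0.7] [0.5272 0.0854 0.0839]
17.0 ft 0.8 F [-0.4 -1.5 -1.2] [0.5311 0.0884 0.0839]
12.0 ft 1.3 F [-1.1 -1.2 -1.5] [0.5351 0.0909 0.0839]
7.0 ft 0.8 F [-0.6 -1.2 -1.4] [0.5394 0.0931 0.084 ]
3.7 ft 6.8 F [-6.6 -4.2  3. ] [0.5404 0.0939 0.0837]
2.7 ft 7.6 F [-7.4 -3.3  4.3] [0.5405 0.0939 0.0837]
1.7 ft 11.9 F [-11.7  -4.5   6.5] [0.5405 0.0939 0.0836]
0.7 ft 13.5 F [-13.5  -4.2   9.7] [0.5405 0.0939 0.0836]
-0.3 ft 15.5 F [-15.5  -5.5  11.2] [0.5406 0.094  0.0835]
-1.3 ft 17.6 F [-17.8  -5.9  13.3] [0.5407 0.094  0.0835]
end t 19.54 [0.5407 0.094  0.0835] F [-18.5  -5.4  13.4] q6 -1.24
up t 20.61 [0.5283 0.0943 0.1987] F [-0.  -0.1  0.3] q6 -1.39
```

Run:
```python
from push import *
from station import viewer
from meas import *
env.reach([.2,.5,.3],R(np.pi)); show("away")
p,d=viewer.read_camera("top"); cv2.imwrite("pics/crop2.png",cv2.resize(p[140:270,180:440,::-1],None,fx=3,fy=3,interpolation=cv2.INTER_CUBIC))
r,m=levers(p,d)
for mu,a,w,l,n in r:
    if abs(a[1])>abs(a[0]): a=a*np.sign(a[1])
    else: a=-a*np.sign(a[0])
    print(mu,n,l,"ang",np.degrees(np.arctan2(-a[0],a[1])),"stem",mu-.0485*a)
```

```text
away t 22.53 [0.2012 0.4993 0.2999] F [ 0.2 -0.8 -0.4] q6 -2.61
[0.55809257 0.09056809] 192 0.05052212174729008 ang 3.6130312437445653 stem [0.56114892 0.04216449]
[0.55019003 0.20988536] 188 0.05038170326610632 ang 3.0723625505771635 stem [0.55278949 0.16145507]
[ 0.5188299  -0.08022154] 175 0.050334314353559936 ang 92.99804833765091 stem [ 0.56726352 -0.07768489]
```

View pics/crop2.png

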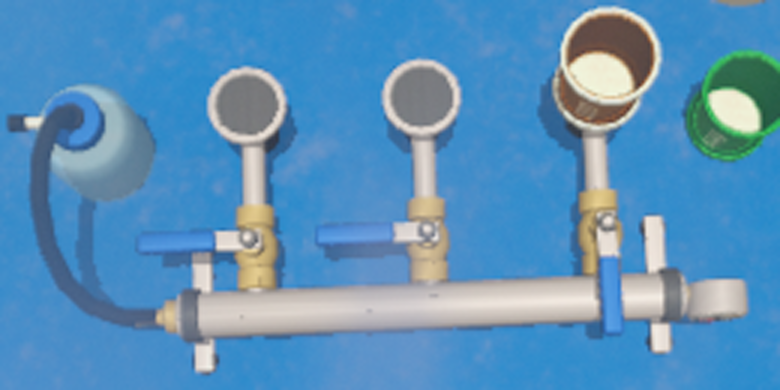

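Run:
```python
from station import env, viewer, workorder
import cv2
p,d=viewer.read_camera("top"); cv2.imwrite("pics/top3.png",p[:,:,::-1])
workorder.finish_job(); print(env.sense()["t"])
```

```text
the job is handed in; nothing more can be done
the job is handed in; nothing more can be done
```

View pics/top3.png

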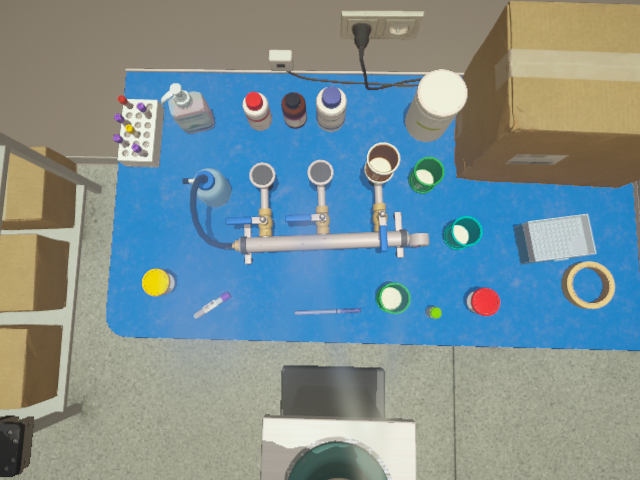

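The lever at the funnel's place is fully open and the levers of both bare places are shut. I handed the job in at about 22.6 s.

- **Funnel place (right):** I pushed its lever first, with shut fingertips, from about 10° open to its open stop. It stood firm there at 16 N.
- **Middle bare place:** I pushed its lever from about 58° open to its shut stop. It stood firm there at about 18 N.
- **Left bare place:** its lever already measured shut, so I did not touch it.

In the last measurement the lever angles, from the world +y axis, were 93.0° (funnel place), 3.6° (middle) and 3.1° (left). With the manifold turned by about 3°, these match fully open, shut and shut. The middle lever read about 0.5° off the other two, which is within measuring noise.

In the last top picture the funnel sits on its head and the bystanders are where they were, with the arm well clear. No check failed. I did not take a last side picture.

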